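# Lay out three wax blanks and present the colour plate

### The job

Bring the green wax blanks in the white tray to exactly three, standing flat on its floor, by adding two from the plywood board (the spare stays on the board). Then take the glass colour plate from its wooden holder by its clear part, never touching the frosted end (the end with the small corner notch) with the fingers, and hold it about 12 cm above the bench over the middle of the tray: lengthwise to the tray, long edges level, frosted end over the tray's red end, tipped about 40 degrees from upright so that the label face looks up. Finish while still holding it there, and leave the jar, the gouge and the brown turned wooden piece alone.

Things in the scene. Friction and masses are not known exactly. Their poses are not given: they have to be found in the camera images.
- tray: fixed white open tray, outside 120 mm (its x) by 180 mm (its y) by 22 mm high, walls and floor 5 mm thick; origin: centre of its underside, on the bench; z up. The red end is its +y end (red end wall and a red strip on the floor). One blank already stands in it, anywhere along its length
- stock: fixed plywood board, 170 by 170 mm, 6 mm thick, lying on the bench, with three blanks on it; origin: centre of its underside, z up
- blank_a: loose upright disc of dark green carving wax, 32 mm diameter, 22 mm high; origin: centre of its underside, z up; starts on the plywood board
- blank_b: loose upright disc of dark green carving wax, 32 mm diameter, 22 mm high; origin: centre of its underside, z up; starts on the plywood board
- blank_c: loose upright disc of dark green carving wax, 32 mm diameter, 22 mm high; origin: centre of its underside, z up; starts on the plywood board
- blank_in_tray: loose upright disc of dark green carving wax, 32 mm diameter, 22 mm high; origin: centre of its underside, z up; starts in the tray and counts as one of the three
- holder: fixed wooden block, 140 mm (its x) by 40 mm (its y) by 24 mm high, with a slot 10 mm wide and 126 mm long cut along x from the top, whose floor lies 8 mm above the bench; origin: centre of its underside, z up
- plate: loose glass plate, 120 mm long (x), 8 thick (y), 55 high (z), about 130 g; starts upright in the holder's slot, in line with it, top edge 63 mm above the bench. Origin: centre of its lower edge. Clear part, where fingers may grip: x -60 to +20 mm; beyond that frosted. +y: outward normal of the label face (yellow label at the frosted end, green swatch at the clear end); z up in the holder
- frosted_end: the white frosted end of the plate, rigid with it, spanning plate x +20 to +60 mm, with a notch of 11 by 11 mm cut from its upper outer corner (plate +x, +z); its origin and axes are those of the plate. The fingers must not touch it
- plate_mid (a point): centre of the plate, 27.5 mm above the plate's origin along its z
- plate_frosted_tip (a point): middle of the frosted end's outer edge (plate x +60 mm, z 27.5 mm)
- plate_clear_tip (a point): middle of the clear end's outer edge (plate x -60 mm, z 27.5 mm)
- jar: bystander: amber glass jar with brass lid, 60 mm diameter, 75 mm high, far side of the bench; origin: centre of its underside
- gouge: bystander: hand tool with a wooden handle, 190 mm long, lying on the far side of the bench; origin: on its underside
- pipe_bowl: bystander: dark brown turned wooden piece with a narrow waist, 42 mm diameter, 46 mm high, far side of the bench; origin: centre of its underside
There are look-alikes about, which are no part of the job. What is shaped like the blank_in_tray but orange is not meant.

How it is judged:
By the outcome, as a careful person would: the job done as asked, in the order asked, and still so for the second after the job is handed in, while the arm keeps its last pose, push and grip.
It also fails if it takes over 58 s, if anything falls off the work surface, if the arm or the gripper's body presses on something with over 40 N, if the wrist force passes 120 N, or if a joint passes its speed limit or range.

### The arm

A 6-joint arm with a two-finger parallel gripper is mounted at the origin on the work surface. World frame = base frame: x ahead of the robot, y to its left, z up, the work surface at z = 0. Lengths are in m, angles in rad, forces in N, time in s.
With the tool pointing down it reaches from about 0.3 to 0.95 m from the base axis. Payload 3.1 kg.
Tool frame: the origin (TCP) lies at the very end of the fingers, on their centre line; the grasp point (between the pads) lies 19 mm behind it; z points along the fingers, y is the line along which they close (so a half turn about z gives the same grasp; the last joint's range is limited). The gripper opens to 85 mm and grips with 20 to 120 N. Pads are 22 mm wide; open, the fingers measure 114 mm over their backs; the gripper's body (76 mm by 85 mm) begins 54 mm behind the grasp point. The pads swing forward as they close: fully open they stand 13 mm farther back than shut.
Start: joints at [1.112, 0.308, 1.634, -0, 1.2, -0.07], TCP at [0.237, 0.578, 0.231] pointing down, gripper open.
Joint ranges: [-3.06, 3.06], [-0.79, 1.96], [0.05, 2.63], [-1.19, 4.34], [0.05, 2.64], [-2.94, 2.94]. Speed limits (rad/s): [2.79, 2.79, 3.14, 3.14, 3.14, 3.14].

### API

Orientations are given as a 3x3 rotation matrix whose columns are the frame's x, y, z axes.
In Python, from plant import * gives the robot as it stands.
- The arm moves only by the tool step_arm, never from a script. Its argument "series" is a list of rows, each a list of 6 numbers: the shift along the tool's x, y, z in mm, then the turn, a rotation vector about the tool's x, y, z in degrees. In form: [[dx, dy, dz, wx, wy, wz], ...]. A call has 1 to 20 rows; each row is the pose to reach, as a shift and turn from the pose commanded when the call began, along the tool's axes at that moment; what a row does not reach only later rows make up. A row lasts 1/10 s, in which the tool goes at most 50 mm and 8.59 degrees, less where a joint would pass 70% of its speed; a pose out of reach is approached as far as the arm can. A call with a gripper value outside its range is refused whole. "fingers" is the opening, from 0 (shut) to 1 (fully open), set as the call begins (left out, the last holds). The fingers move at their own pace and stop on an object; "squeeze" is the grip in N (left out, the last holds). Time passes only in rows, so rows that repeat a pose let the fingers close. It gives the time, the measured TCP pose, the force, the opening and the grip force at its end, in the units of the state.
- state(): the state, without advancing time (a new reading comes with each control period).
- get_image(name): name is "scene" or "top" or "wrist"; returns the picture (480x640x3 uint8, red, green, blue); there is no depth.
- get_calibration(name): a dict with "fx", "fy", "cx", "cy" (pixels), "rvec" (rotation vector, rad) and "tvec" (3), from world to camera coordinates, as OpenCV has them. Camera axes: x right, y down, z forward; pixel columns grow to the right and rows downward; lengths in m; the calibration is good to about 2 mm. A picture is of the moment at which its call begins: read the wrist's pose just before it. get_calibration takes no time and is no camera call; for the wrist camera it gives the pose at the moment of the call.
- job_done(): hands the job in; it is judged then, once.
The state is a dict: "time_s": time; "qpos": joint angles; "qvel": joint speeds; "joint_torque": joint torques, N m; "ee_pos": TCP position; "ee_rot": TCP orientation; "wrist_force": force on the tool from outside, world axes, zero at the start; "moment": the same for the moment, N m; "width": finger opening in m; "gripper_force": force on a finger pad.
Only numpy, scipy, OpenCV 4.12 (cv2) and the standard library are available. Lean on these libraries where they do the work, as an engineer would, in place of code of your own. Each camera call takes 0.05 s, during which the arm holds its last target. There are 200 camera calls.

## Working session

There is one attempt and no reset: what is moved stays moved. The work goes in short steps, Python scripts to look and compute and a tool call to move; the robot and the scene stay as the last step left them, time stands still between calls to the robot, and variables do not carry over. Pictures are saved under pics/ and viewed, at most 10 in all, crops included, and the job is handed in when it is done.

Besides the shell and the picture viewer there is one more tool, called after "Call:" as name(argument=value, ...), one argument or row to a line, values as JSON. step_arm: Moves the arm, as the interface text tells. Its arguments: {"type":"object","properties":{"series":{"type":"array","items":{"type":"array","items":{"type":"number"}}},"fingers":{"type":"number"},"squeeze":{"type":"number"}},"required":["series"]}

```bash
mkdir -p pics; ls; python3 - <<'E'
from plant import *
import cv2
for n in ("scene","top"):
    cv2.imwrite(f"pics/{n}0.png",get_image(n)[:,:,::-1])
    print(n,get_calibration(n))
s=state();print(s['time_s'],s['ee_pos'],s['ee_rot'],s['width'])
E
```

```text
pics
scene {'fx': 593.6015878607636, 'fy': 593.6015878607636, 'cx': 315.90411592021303, 'cy': 239.36272754952444, 'rvec': array([ 0.97812602,  2.45431952, -1.04391398]), 'tvec': array([ 0.4329732 , -0.23765079,  1.40193005])}
top {'fx': 516.9695722311097, 'fy': 516.9695722311097, 'cx': 311.2833023580091, 'cy': 237.3423818801406, 'rvec': array([ 2.07436575, -2.14857182,  0.22742388]), 'tvec': array([0.01776046, 0.60186444, 1.04503265])}
0.1 [0.23661022 0.57765905 0.2301423 ] [[-9.25377594e-01  3.79045425e-01 -9.34633715e-04]
 [ 3.79046552e-01  9.25375613e-01 -1.91970167e-03]
 [ 1.37233111e-04 -2.13071860e-03 -9.99997721e-01]] 0.08521517043504646
```

View pics/top0.png

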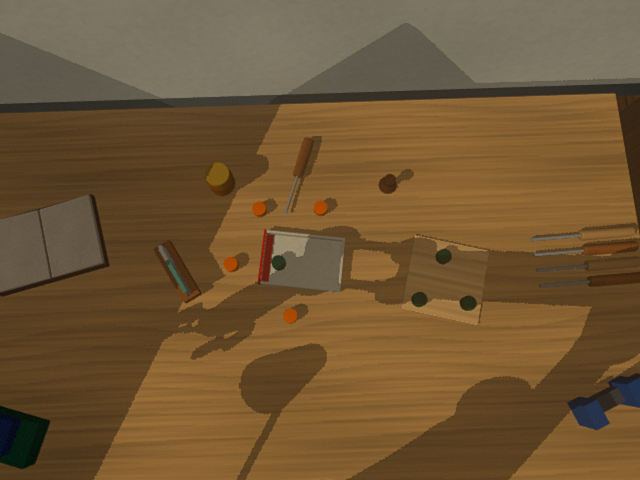

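View pics/scene0.png

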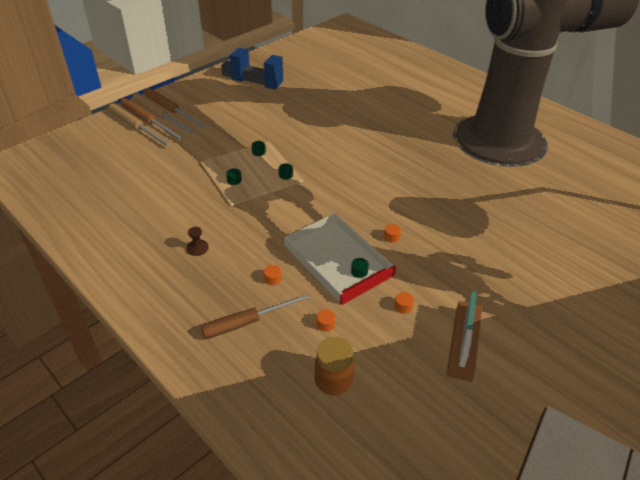

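The top view shows the holder at about (177,271), the tray at (302,261) with its red end left and one blank at (279,263), the board at (446,280) with blanks at (443,256), (419,299) and (468,303), and orange look-alikes around the tray. The scene view agrees. I'll enlarge the crops for accuracy.

```bash
cat > h.py <<'E'
import numpy as np,cv2
from plant import *
from scipy.spatial.transform import Rotation as R
def px2w(cal,uv,z):
    M=cv2.Rodrigues(np.array(cal['rvec']))[0]; t=np.array(cal['tvec'])
    d=M.T@np.array([(uv[0]-cal['cx'])/cal['fx'],(uv[1]-cal['cy'])/cal['fy'],1]); c=-M.T@t
    return c+d*(z-c[2])/d[2]
def proj(cal,p):
    K=np.array([[cal['fx'],0,cal['cx']],[0,cal['fy'],cal['cy']],[0,0,1]])
    return cv2.projectPoints(np.array(p,float).reshape(-1,1,3),cal['rvec'],cal['tvec'],K,None)[0].reshape(-1,2)
def go(p,Rt):
    "shift mm in tool axes and rotvec deg from current measured pose"
    s=state(); R0=np.array(s['ee_rot'])
    print('t',round(s['time_s'],2),'shift',np.round(R0.T@(np.array(p)-s['ee_pos'])*1000,1),'turn',np.round(np.degrees(R.from_matrix(R0.T@Rt).as_rotvec()),2))
def down(yaw): # tool y axis at yaw in world, z down
    y=np.array([np.cos(yaw),np.sin(yaw),0]); z=np.array([0,0,-1.]); return np.c_[np.cross(y,z),y,z]
E
python3 - <<'E'
from h import *
im=cv2.imread('pics/top0.png'); sc=cv2.imread('pics/scene0.png')
a=cv2.resize(im[225:300,140:215],(400,400),interpolation=cv2.INTER_CUBIC)
b=cv2.resize(im[220:300,250:350],(500,400),interpolation=cv2.INTER_CUBIC)[:,:400+0]
b=cv2.resize(im[220:300,255:355],(400,320),interpolation=cv2.INTER_CUBIC); b=cv2.copyMakeBorder(b,0,80,0,0,0)
cv2.imwrite('pics/crop.png',np.hstack([a,b]))
cal=get_calibration('top')
# blanks by colour
def greens(im):
    hsv=cv2.cvtColor(im,cv2.COLOR_BGR2HSV)
    m=((hsv[...,0]>50)&(hsv[...,0]<95)&(hsv[...,2]<90)&(hsv[...,1]>80)).astype(np.uint8)
    n,l,s,c=cv2.connectedComponentsWithStats(m)
    return [(c[i].round(1),s[i,4]) for i in range(1,n) if s[i,4]>40]
for c,a in greens(im): print('top',c,a,px2w(cal,c,.02).round(4))
cs=get_calibration('scene')
for c,a in greens(sc): print('scene',c,a,px2w(cs,c,.016).round(4))
for n,p in dict(board=(446,280),tray=(302,261)).items(): print(n,px2w(cal,p,.01))
E
```

```text
top [ 25.  439.3] 1555 [0.2072 0.6003 0.02  ]
scene [258.2 148.1] 146 [ 0.4543 -0.3398  0.016 ]
scene [285.4 171. ] 163 [ 0.4658 -0.2344  0.016 ]
scene [233.3 176.1] 178 [ 0.5587 -0.2966  0.016 ]
scene [359.3 267.3] 256 [0.5582 0.0711 0.016 ]
board [ 0.50671033 -0.2982007   0.01      ]
tray [0.56044228 0.01877785 0.01      ]
```

View pics/crop.png

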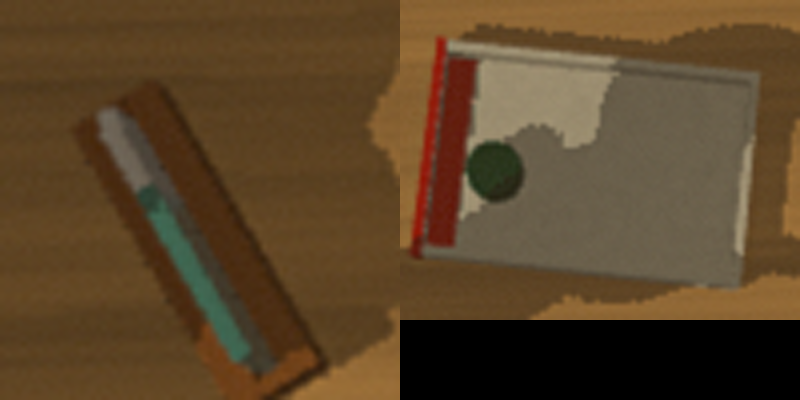

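The crop shows the holder's top corners at (75,125), (152,82) and (325,365), with the frosted end of the plate at the upper left. The tray's top corners are at (440,38), (760,72), (740,288) and (415,257).

```bash
python3 - <<'E'
from h import *
cal=get_calibration('top')
A=lambda u,v:((u+.5)/5.3333-.5+140,(v+.5)/5.3333-.5+225)
B=lambda u,v:((u-400+.5)/4-.5+255,(v+.5)/4-.5+220)
T=np.array([px2w(cal,B(*p),.022) for p in [(440,38),(760,72),(740,288),(415,257)]])
print('tray',T.round(4).tolist(),T.mean(0),'side',np.linalg.norm(np.diff(T[:,:2],axis=0),axis=1))
d=(T[0]+T[3]-T[1]-T[2]);print('tray y dir deg',np.degrees(np.arctan2(d[1],d[0])))
H=np.array([px2w(cal,A(*p),.024) for p in [(75,125),(152,82),(325,365)]])
print('holder',H.round(4).tolist(),'ctr',(H[0]+H[2])/2,'sides',np.linalg.norm(np.diff(H[:,:2],axis=0),axis=1))
d=H[1]-H[2];print('holder x deg',np.degrees(np.arctan2(d[1],d[0])))
for p in [(443.5,256),(419,299),(468,303)]: print('blank',px2w(cal,p,.022).round(4))
print('tray blank',px2w(cal,B(495,170),.02))
c1=px2w(cal,A(110,110),.063);c2=px2w(cal,A(240,360),.063);d=c1-c2
print('plate top ends',c1,c2,np.degrees(np.arctan2(d[1],d[0])),np.linalg.norm(d))
E
```

```text
tray [[0.6335, 0.0998, 0.022], [0.6078, -0.0779, 0.022], [0.488, -0.0612, 0.022], [0.5112, 0.1155, 0.022]] [0.56012181 0.01906994 0.022     ] side [0.17958016 0.12092821 0.17815482]
tray y dir deg 82.15230079759888
holder [[0.5987, 0.3459, 0.024], [0.6158, 0.3143, 0.024], [0.4954, 0.2412, 0.024]] ctr [0.54704009 0.29352099 0.024     ] sides [0.03587816 0.14091383]
holder x deg 31.268082861651422
blank [ 0.5586 -0.2943  0.022 ]
blank [ 0.466  -0.2327  0.022 ]
blank [ 0.4536 -0.3382  0.022 ]
tray blank [0.55808767 0.07087772 0.02      ]
plate top ends [0.59640552 0.32016003 0.063     ] [0.4941802  0.26642858 0.063     ] 27.727214687278497 0.11548629224288122
```

```bash
python3 - <<'E'
from h import *
go([.466,-.2335,.07],down(np.radians(-7.85)))
E
```

```text
t 0.1 shift [-519.8 -663.3  161.5] turn [-1.100e-01  7.000e-02  7.558e+01]
```

Call:
step_arm(
  series=[
    [-520,-663,161,-0.1,0,75.6],
    [-520,-663,161,-0.1,0,75.6],
    [-520,-663,161,-0.1,0,75.6],
    [-520,-663,161,-0.1,0,75.6],
    [-520,-663,161,-0.1,0,75.6],
    [-520,-663,161,-0.1,0,75.6],
    [-520,-663,161,-0.1,0,75.6],
    [-520,-663,161,-0.1,0,75.6],
    [-520,-663,161,-0.1,0,75.6],
    [-520,-663,161,-0.1,0,75.6],
    [-520,-663,161,-0.1,0,75.6],
    [-520,-663,161,-0.1,0,75.6],
    [-520,-663,161,-0.1,0,75.6],
    [-520,-663,161,-0.1,0,75.6],
    [-520,-663,161,-0.1,0,75.6],
    [-520,-663,161,-0.1,0,75.6],
    [-520,-663,161,-0.1,0,75.6],
    [-520,-663,161,-0.1,0,75.6],
    [-520,-663,161,-0.1,0,75.6],
    [-520,-663,161,-0.1,0,75.6],
  ],
  fingers=0.65,
  squeeze=30,
)

```text
time_s: 2.1
ee_pos: [0.4657, -0.2309, 0.0697]
ee_rot: [[0.137, 0.991, -0.001], [0.991, -0.137, 0.003], [0.002, -0.001, -1.0]]
wrist_force: [0.1, -0.6, 0.3]
width: 0.0555
gripper_force: 0.0
```

```bash
python3 - <<'E'
from h import *
cv2.imwrite('pics/w1.png',get_image('wrist')[:,:,::-1])
c=get_calibration('wrist')
s=state();print(s['ee_pos'],s['width'],s['qpos']);go([.466,-.2335,.009],down(np.radians(-7.85)))
print(proj(c,[[.466,-.2335,.028],[.5587,-.295,.028]]))
E
```

```text
[ 0.46578915 -0.23053609  0.06996415] 0.05578463447117299 [-0.54445676  0.32852008  1.9856598   0.00237091  0.82877608 -0.40951176]
t 2.15 shift [-3.   0.6 61. ] turn [-0.03 -0.12  0.03]
[[318.657038   285.75045559]
 [513.9864271  373.22094727]]
```

View pics/w1.png

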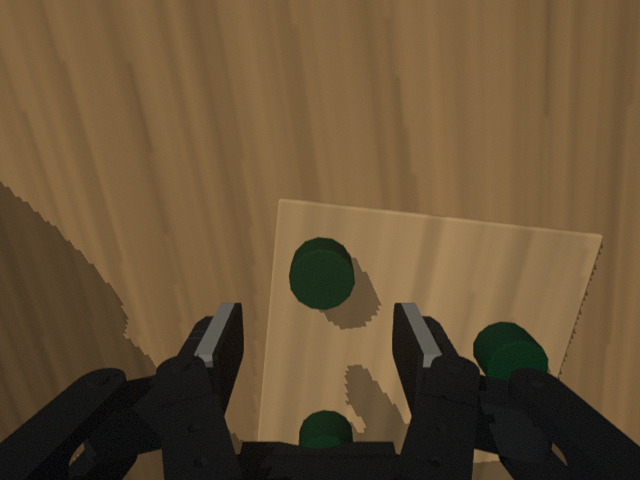

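The near blank's top is at about (322,280), against a predicted (319,286). So it is about 2–3 mm further in +y, right under the gripper. I'll go straight down.

Call:
step_arm(
  series=[
    [-1,1,40,0,0,0],
    [-1,1,61,0,0,0],
    [-1,1,61,0,0,0],
    [-1,1,61,0,0,0],
  ],
)

```text
time_s: 2.55
ee_pos: [0.4675, -0.2319, 0.0095]
ee_rot: [[0.135, 0.991, 0.001], [0.991, -0.135, 0.001], [0.001, 0.0, -1.0]]
wrist_force: [0.0, -0.7, 0.5]
width: 0.0552
gripper_force: 0.0
```

Call:
step_arm(
  series=[
    [0,0,0,0,0,0],
    [0,0,0,0,0,0],
    [0,0,0,0,0,0],
    [0,0,0,0,0,0],
    [0,0,0,0,0,0],
    [0,0,0,0,0,0],
  ],
  fingers=0,
)

```text
time_s: 3.15
ee_pos: [0.4692, -0.2338, 0.0111]
ee_rot: [[0.137, 0.991, 0.004], [0.991, -0.137, -0.0], [0.0, 0.004, -1.0]]
wrist_force: [-0.4, 1.1, 6.7]
width: 0.0308
gripper_force: 29.9
```

Call:
step_arm(
  series=[
    [0,0,-50,0,0,0],
    [0,0,-70,0,0,0],
    [0,0,-70,0,0,0],
    [0,0,-70,0,0,0],
  ],
)

```text
time_s: 3.55
ee_pos: [0.468, -0.2337, 0.08]
ee_rot: [[0.137, 0.991, 0.003], [0.991, -0.137, -0.0], [0.0, 0.003, -1.0]]
wrist_force: [-0.0, 0.5, -0.1]
width: 0.0309
gripper_force: 30.0
```

```bash
python3 - <<'E'
from h import *
Rt=down(np.radians(-7.85))
go([.5593,.014,.06],Rt)
E
```

```text
t 3.55 shift [257.9  56.5  20.2] turn [ 0.16 -0.02 -0.03]
```

Call:
step_arm(
  series=[
    [258,56,20,0,0,0],
    [258,56,20,0,0,0],
    [258,56,20,0,0,0],
    [258,56,20,0,0,0],
    [258,56,20,0,0,0],
    [258,56,20,0,0,0],
    [258,56,20,0,0,0],
    [258,56,20,0,0,0],
  ],
)

```text
time_s: 4.35
ee_pos: [0.5571, 0.014, 0.0584]
ee_rot: [[0.136, 0.991, -0.002], [0.991, -0.136, 0.0], [0.0, -0.002, -1.0]]
wrist_force: [0.1, 0.0, 0.2]
width: 0.0306
gripper_force: 30.0
```

Call:
step_arm(
  series=[
    [0,0,30,0,0,0],
    [0,0,44,0,0,0],
    [0,0,48,0,0,0],
    [0,0,48,0,0,0],
    [0,0,48,0,0,0],
  ],
)

```text
time_s: 4.85
ee_pos: [0.5585, 0.0135, 0.0117]
ee_rot: [[0.138, 0.99, 0.001], [0.99, -0.138, 0.001], [0.001, 0.001, -1.0]]
wrist_force: [0.6, -1.0, -0.5]
width: 0.0308
gripper_force: 29.9
```

Call:
step_arm(
  series=[
    [0,0,1.5,0,0,0],
    [0,0,1.5,0,0,0],
  ],
)

```text
time_s: 5.05
ee_pos: [0.5586, 0.0143, 0.0102]
ee_rot: [[0.137, 0.991, 0.002], [0.991, -0.137, 0.001], [0.001, 0.002, -1.0]]
wrist_force: [-0.2, -0.3, -0.4]
width: 0.0305
gripper_force: 29.9
```

Call:
step_arm(
  series=[
    [0,0,0,0,0,0],
    [0,0,0,0,0,0],
    [0,0,0,0,0,0],
    [0,0,0,0,0,0],
    [0,0,-50,0,0,0],
    [0,0,-60,0,0,0],
    [0,0,-60,0,0,0],
  ],
  fingers=0.6,
)

```text
time_s: 5.75
ee_pos: [0.5612, 0.0144, 0.0727]
ee_rot: [[0.137, 0.991, 0.008], [0.991, -0.137, 0.0], [0.002, 0.007, -1.0]]
wrist_force: [0.6, -0.1, -0.0]
width: 0.0511
gripper_force: 0.0
```

```bash
python3 - <<'E'
from h import *
go([.5595,-.2935,.07],down(np.radians(-7.85)))
E
```

```text
t 5.75 shift [-305.2   40.5    2.5] turn [ 0.42 -0.09 -0.02]
```

Call:
step_arm(
  series=[
    [-305,40,2,0,0,0],
    [-305,40,2,0,0,0],
    [-305,40,2,0,0,0],
    [-305,40,2,0,0,0],
    [-305,40,2,0,0,0],
    [-305,40,2,0,0,0],
    [-305,40,2,0,0,0],
    [-305,40,2,0,0,0],
    [-305,40,2,0,0,0],
  ],
)

```text
time_s: 6.65
ee_pos: [0.5552, -0.2916, 0.0666]
ee_rot: [[0.137, 0.991, -0.001], [0.991, -0.137, 0.003], [0.003, -0.001, -1.0]]
wrist_force: [-1.5, -0.7, 0.1]
width: 0.0515
gripper_force: 0.0
```

```bash
python3 - <<'E'
from h import *
go([.5595,-.2935,.012],down(np.radians(-7.85)))
E
```

```text
t 6.65 shift [-1.4  4.6 54.6] turn [-0.07 -0.16 -0.04]
```

Call:
step_arm(
  series=[
    [-1,3,0,0,0,0],
    [-1,3,40,0,0,0],
    [-1,3,54,0,0,0],
    [-1,3,54,0,0,0],
    [-1,3,54,0,0,0],
  ],
)

```text
time_s: 7.15
ee_pos: [0.5592, -0.2934, 0.0137]
ee_rot: [[0.136, 0.991, 0.0], [0.991, -0.136, 0.001], [0.002, 0.0, -1.0]]
wrist_force: [0.6, -0.2, 0.9]
width: 0.0511
gripper_force: 0.0
```

Call:
step_arm(
  series=[
    [0,0,0,0,0,0],
    [0,0,0,0,0,0],
    [0,0,0,0,0,0],
    [0,0,0,0,0,0],
    [0,0,0,0,0,0],
    [0,0,0,0,0,0],
  ],
  fingers=0,
)

```text
time_s: 7.75
ee_pos: [0.5606, -0.2952, 0.0156]
ee_rot: [[0.137, 0.991, 0.004], [0.991, -0.137, -0.001], [0.0, 0.004, -1.0]]
wrist_force: [0.2, 0.7, 4.5]
width: 0.0303
gripper_force: 30.2
```

Call:
step_arm(
  series=[
    [0,0,-50,0,0,0],
    [0,0,-60,0,0,0],
    [0,0,-60,0,0,0],
  ],
)

```text
time_s: 8.05
ee_pos: [0.5612, -0.296, 0.0767]
ee_rot: [[0.137, 0.991, 0.006], [0.991, -0.137, -0.002], [-0.002, 0.007, -1.0]]
wrist_force: [0.4, -0.3, -0.2]
width: 0.0308
gripper_force: 29.9
```

```bash
python3 - <<'E'
from h import *
go([.5525,-.0345,.06],down(np.radians(-7.85)))
E
```

```text
t 8.05 shift [257.8 -44.6  16. ] turn [ 0.39  0.09 -0.03]
```

Call:
step_arm(
  series=[
    [258,-45,16,0,0,0],
    [258,-45,16,0,0,0],
    [258,-45,16,0,0,0],
    [258,-45,16,0,0,0],
    [258,-45,16,0,0,0],
    [258,-45,16,0,0,0],
    [258,-45,16,0,0,0],
    [258,-45,16,0,0,0],
  ],
)

```text
time_s: 8.85
ee_pos: [0.5496, -0.0335, 0.0574]
ee_rot: [[0.137, 0.991, 0.001], [0.991, -0.137, 0.0], [0.0, 0.001, -1.0]]
wrist_force: [0.2, 0.2, -1.0]
width: 0.0305
gripper_force: 29.9
```

Call:
step_arm(
  series=[
    [0,0,30,0,0,0],
    [0,0,43,0,0,0],
    [0,0,43,0,0,0],
    [0,0,43,0,0,0],
    [0,0,43,0,0,0],
  ],
)

```text
time_s: 9.35
ee_pos: [0.5504, -0.0335, 0.0154]
ee_rot: [[0.138, 0.99, 0.002], [0.99, -0.138, 0.001], [0.001, 0.002, -1.0]]
wrist_force: [-0.0, 0.3, -0.4]
width: 0.0306
gripper_force: 34.3
```

Call:
step_arm(
  series=[
    [0,0,1,0,0,0],
    [0,0,1,0,0,0],
  ],
)

```text
time_s: 9.55
ee_pos: [0.5502, -0.0328, 0.0144]
ee_rot: [[0.137, 0.991, 0.002], [0.991, -0.137, 0.001], [0.001, 0.002, -1.0]]
wrist_force: [0.5, 0.7, -0.6]
width: 0.0305
gripper_force: 34.3
```

Call:
step_arm(
  series=[
    [0,0,0,0,0,0],
    [0,0,0,0,0,0],
    [0,0,0,0,0,0],
    [0,0,0,0,0,0],
    [0,0,-50,0,0,0],
    [0,0,-100,0,0,0],
    [0,0,-150,0,0,0],
    [0,0,-160,0,0,0],
    [0,0,-160,0,0,0],
  ],
  fingers=0.6,
)

```text
time_s: 10.45
ee_pos: [0.552, -0.0331, 0.1771]
ee_rot: [[0.137, 0.991, 0.008], [0.991, -0.137, -0.0], [0.001, 0.008, -1.0]]
wrist_force: [0.4, 0.0, -0.5]
width: 0.0513
gripper_force: 0.0
```

```bash
python3 - <<'E'
from h import *
# plate: fingers close along plate y (holder x deg 31) ; look from above, shifted
a=np.radians(31)
for yaw in (a+np.pi/2,a-np.pi/2): go([.547-.005*np.cos(a),.293-.005*np.sin(a),.16],down(yaw))
print(state()['qpos'])
E
```

```text
t 10.45 shift [319.2 -53.6  17. ] turn [   0.3     0.47 -128.87]
t 10.45 shift [319.2 -53.6  17. ] turn [ 0.39 -0.25 51.13]
[-1.39243678e-01  2.25271007e-01  1.85718974e+00  1.15204418e-03
  1.05133148e+00 -2.47808090e-03]
```

Call:
step_arm(
  series=[
    [319,-54,17,0.4,-0.2,51],
    [319,-54,17,0.4,-0.2,51],
    [319,-54,17,0.4,-0.2,51],
    [319,-54,17,0.4,-0.2,51],
    [319,-54,17,0.4,-0.2,51],
    [319,-54,17,0.4,-0.2,51],
    [319,-54,17,0.4,-0.2,51],
    [319,-54,17,0.4,-0.2,51],
    [319,-54,17,0.4,-0.2,51],
    [319,-54,17,0.4,-0.2,51],
  ],
)

```text
time_s: 11.45
ee_pos: [0.5388, 0.2891, 0.1552]
ee_rot: [[0.856, 0.517, -0.01], [0.517, -0.856, -0.0], [-0.008, -0.005, -1.0]]
wrist_force: [-0.4, 0.5, -0.5]
width: 0.0513
gripper_force: 0.0
```

```bash
python3 - <<'E'
from h import *
s=state();c=get_calibration('wrist');im=get_image('wrist')[:,:,::-1].copy()
np.save('wc.npy',c,allow_pickle=True)
cv2.imwrite('pics/w2.png',im)
print(s['ee_pos'],s['ee_rot'],s['qpos'])
a=np.radians(31);x=np.array([np.cos(a),np.sin(a),0]);y=np.array([-x[1],x[0],0]);o=np.array([.547,.293,0])
for n,p in dict(t1=o+.06*x+[0,0,.063],t2=o-.06*x+[0,0,.063],h1=o+.07*x+.02*y+[0,0,.024],h2=o+.07*x-.02*y+[0,0,.024],h3=o-.07*x-.02*y+[0,0,.024],h4=o-.07*x+.02*y+[0,0,.024]).items(): print(n,proj(c,p).round(0))
cv2.imwrite('pics/top1.png',get_image('top')[200:340,140:500,::-1].repeat(2,0).repeat(2,1))
E
```

```text
[0.53878413 0.28908426 0.15520983] [[ 8.56019546e-01  5.16855081e-01 -9.55834724e-03]
 [ 5.16874677e-01 -8.56060941e-01 -4.83465894e-04]
 [-8.43240953e-03 -4.52661139e-03 -9.99954201e-01]] [0.41945837 0.36690476 1.72017527 0.00394864 1.06344274 1.44512231]
t1 [[321. 125.]]
t2 [[320. 323.]]
h1 [[289. 107.]]
h2 [[353. 107.]]
h3 [[348. 310.]]
h4 [[292. 309.]]
```

View pics/w2.png

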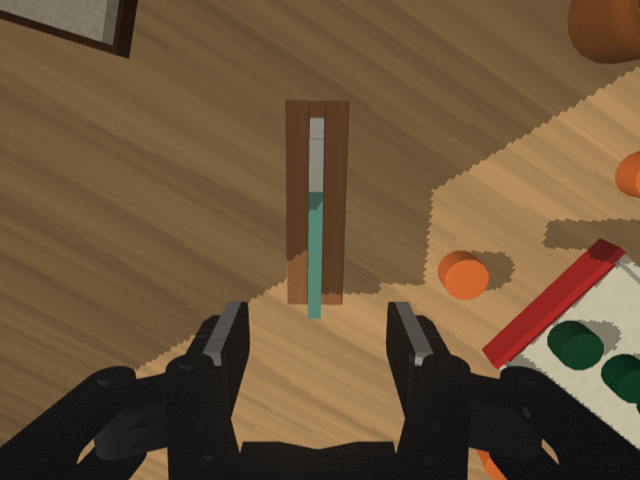

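View pics/top1.png

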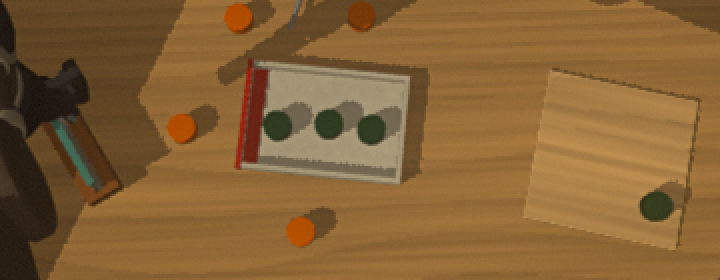

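All three blanks stand in the tray (277,125), (329,124) and (371,129), and the spare stays on the board. In the wrist view the plate's clear end is at (314.5,319), the frosted boundary at (316,192), and the holder's top corners are (285.5,101), (349.5,101), (343,304) and (288,304).

```bash
python3 - <<'E'
from h import *
c=np.load('wc.npy',allow_pickle=True).item()
e=px2w(c,(314.5,319),.063);f=px2w(c,(316,192),.063)
d=f-e;print(e,f,np.linalg.norm(d),np.degrees(np.arctan2(d[1],d[0])))
H=np.array([px2w(c,p,.024) for p in [(285.5,101),(349.5,101),(343,304),(288,304)]]);print('holder',H.mean(0));d2=H[0]+H[1]-H[2]-H[3]
print(np.degrees(np.arctan2(d2[1],d2[0])))
x=d/np.linalg.norm(d);m=e+x*.060;print('mid',m)
g=e+x*.055
a=np.arctan2(d2[1],d2[0])
for z in (.08,.032): go([g[0],g[1],z],down(a-np.pi/2))
E
```

```text
[0.49630613 0.26670976 0.063     ] [0.56560943 0.30738839 0.063     ] 0.08035980178657304 30.411452751365136
holder [0.5489331  0.29738132 0.024     ]
30.547446061629817
mid [0.54805088 0.29708213 0.063     ]
t 11.55 shift [ 7.  -2.5 76.3] turn [-0.26  0.37  0.49]
t 11.55 shift [  7.3  -2.3 124.3] turn [-0.26  0.37  0.49]
```

Call:
step_arm(
  series=[
    [7,-2.5,40,-0.3,0.4,0.5],
    [7,-2.5,76,-0.3,0.4,0.5],
    [7,-2.5,76,-0.3,0.4,0.5],
    [7,-2.5,76,-0.3,0.4,0.5],
    [7,-2.5,76,-0.3,0.4,0.5],
  ],
)

```text
time_s: 12.05
ee_pos: [0.5461, 0.2965, 0.0835]
ee_rot: [[0.861, 0.509, 0.006], [0.509, -0.861, 0.002], [0.006, 0.001, -1.0]]
wrist_force: [-0.8, 0.9, 1.4]
width: 0.0514
gripper_force: 0.0
```

```bash
python3 - <<'E'
from h import *
a=np.radians(30.5);x=np.array([np.cos(a),np.sin(a)]);g=np.array([.5482,.2972])-.005*x
go([g[0],g[1],.032],down(a-np.pi/2))
E
```

```text
t 12.05 shift [-3.1  0.4 51.5] turn [ 0.06 -0.36  0.07]
```

Call:
step_arm(
  series=[
    [-2,0.3,30,0,-0.3,0],
    [-2,0.3,51,0,-0.3,0],
    [-2,0.3,51,0,-0.3,0],
    [-2,0.3,51,0,-0.3,0],
    [-2,0.3,51,0,-0.3,0],
  ],
)

```text
time_s: 12.55
ee_pos: [0.5449, 0.296, 0.0328]
ee_rot: [[0.861, 0.509, 0.002], [0.509, -0.861, -0.0], [0.002, 0.001, -1.0]]
wrist_force: [0.1, 0.8, 0.4]
width: 0.0511
gripper_force: 0.0
```

Call:
step_arm(
  series=[
    [0,0,0,0,0,0],
    [0,0,0,0,0,0],
    [0,0,0,0,0,0],
    [0,0,0,0,0,0],
    [0,0,0,0,0,0],
    [0,0,0,0,0,0],
    [0,0,0,0,0,0],
    [0,0,0,0,0,0],
    [0,0,0,0,0,0],
    [0,0,0,0,0,0],
  ],
  fingers=0,
  squeeze=40,
)

```text
time_s: 13.55
ee_pos: [0.5434, 0.2953, 0.031]
ee_rot: [[0.861, 0.509, -0.001], [0.509, -0.861, -0.002], [-0.002, 0.001, -1.0]]
wrist_force: [-0.6, -1.7, 5.6]
width: 0.0076
gripper_force: 41.2
```

Call:
step_arm(
  series=[
    [0,0,-20,0,0,0],
    [0,0,-45,0,0,0],
    [0,0,-80,0,0,0],
    [0,0,-120,0,0,0],
    [0,0,-140,0,0,0],
    [0,0,-140,0,0,0],
    [0,0,-140,0,0,0],
  ],
)

```text
time_s: 14.25
ee_pos: [0.5423, 0.2953, 0.1692]
ee_rot: [[0.86, 0.51, -0.003], [0.51, -0.86, -0.002], [-0.004, 0.0, -1.0]]
wrist_force: [-0.2, -0.0, -2.0]
width: 0.0072
gripper_force: 40.3
```

```bash
cat >> h.py <<'E'
# plate in tool: mid offset (tool axes)
Rg=down(np.radians(30.5-90)); off=Rg.T@(np.array([.5482,.2972,.0355])-[.5434,.2953,.031])
C=np.array([.5605,.0195,.12]); ty=np.radians(82.15); th=np.radians(40)
xp=np.array([np.cos(ty),np.sin(ty),0]); h=np.array([-xp[1],xp[0],0]); yp=h*np.cos(th)+np.array([0,0,np.sin(th)]); zp=np.cross(xp,yp)
Rf=np.c_[xp,-yp,-zp]
E
python3 - <<'E'
from h import *
print(off,np.linalg.det(Rf)); p=C-Rf@off; print(p,Rf); go(p,Rf)
go(p+[0,0,.06],Rf)
go([.54,.15,.2],down(ty-np.pi/2))
print(state()['qpos'],state()['wrist_force'],state()['width'])
E
```

```text
[ 0.00510014  0.00079909 -0.0045    ] 0.9999999999999998
[0.55633158 0.01492632 0.11706644] [[ 0.13658011  0.75886586 -0.63676407]
 [ 0.99062903 -0.10462644  0.087792  ]
 [ 0.         -0.64278761 -0.76604444]]
t 14.25 shift [-130.6  248.3   52.8] turn [ 37.14 -17.75 -49.42]
t 14.25 shift [-130.8  248.3   -7.2] turn [ 37.14 -17.75 -49.42]
t 14.25 shift [-76.1 123.8 -30.4] turn [ -0.08   0.22 -51.52]
[ 4.28428628e-01  3.58975048e-01  1.69956855e+00 -8.64072381e-04
  1.08695736e+00  1.46497053e+00] [-0.23668898 -0.01227589 -2.03797837] 0.007179074156236462
```

Call:
step_arm(
  series=[
    [-131,248,-7,37.1,-17.8,-49.4],
    [-131,248,-7,37.1,-17.8,-49.4],
    [-131,248,-7,37.1,-17.8,-49.4],
    [-131,248,-7,37.1,-17.8,-49.4],
    [-131,248,-7,37.1,-17.8,-49.4],
    [-131,248,-7,37.1,-17.8,-49.4],
    [-131,248,-7,37.1,-17.8,-49.4],
    [-131,248,-7,37.1,-17.8,-49.4],
    [-131,248,-7,37.1,-17.8,-49.4],
    [-131,248,-7,37.1,-17.8,-49.4],
    [-131,248,-7,37.1,-17.8,-49.4],
    [-131,248,-7,37.1,-17.8,-49.4],
  ],
)

```text
time_s: 15.45
ee_pos: [0.5564, 0.0156, 0.1782]
ee_rot: [[0.137, 0.76, -0.635], [0.991, -0.106, 0.087], [-0.001, -0.641, -0.768]]
wrist_force: [0.1, 0.5, -0.3]
width: 0.0075
gripper_force: 40.3
```

```bash
python3 - <<'E'
from h import *
go(C-Rf@off,Rf);print(state()['qpos'])
E
```

```text
t 15.45 shift [-0.6 39.3 46.9] turn [ 0.15  0.03 -0.05]
[-0.07328651  0.67753289  1.35658948  0.04145392  1.80188278  0.05930732]
```

Call:
step_arm(
  series=[
    [0,20,23,0,0,0],
    [-0.5,39,47,0.1,0,0],
    [-0.5,39,47,0.1,0,0],
    [-0.5,39,47,0.1,0,0],
    [-0.5,39,47,0.1,0,0],
    [-0.5,39,47,0.1,0,0],
  ],
)

```text
time_s: 16.05
ee_pos: [0.5577, 0.0148, 0.1188]
ee_rot: [[0.137, 0.761, -0.634], [0.991, -0.105, 0.087], [-0.0, -0.64, -0.768]]
wrist_force: [-0.1, 0.4, -1.2]
width: 0.0076
gripper_force: 40.2
```

```bash
python3 - <<'E'
from h import *
go(C-Rf@off,Rf);s=state();print(s['wrist_force'],s['width'])
c=get_calibration('scene');im=get_image('scene')[:,:,::-1].copy()
Rm=np.array(s['ee_rot']);p=np.array(s['ee_pos'])+Rm@off
print(p)
X,Z,Y=Rm[:,0],-Rm[:,2],-Rm[:,1]
im=cv2.resize(im[150:350,240:480],(720,600),interpolation=cv2.INTER_CUBIC)
for k,q in enumerate([(.06,.004,.0275),(-.06,.004,.0275),(-.06,.004,-.0275),(.06,.004,-.0275),(.02,.004,.0275),(.02,.004,-.0275)]):
    u=(proj(c,p+q[0]*X+q[1]*Y+q[2]*Z)[0]-[240,150])*3; print(u.round()); cv2.circle(im,tuple(int(v) for v in u),3,(255,0,255),-1)
cv2.imwrite('pics/s2.png',im)
E
```

```text
t 16.05 shift [-0.1 -0.   2.2] turn [ 0.2   0.   -0.02]
[-0.09377805  0.44622465 -1.16281647] 0.007576050026483973
[0.56190164 0.0193611  0.12169622]
[346. 217.]
[218. 104.]
[265. 138.]
[391. 248.]
[302. 178.]
[347. 210.]
```

View pics/s2.png

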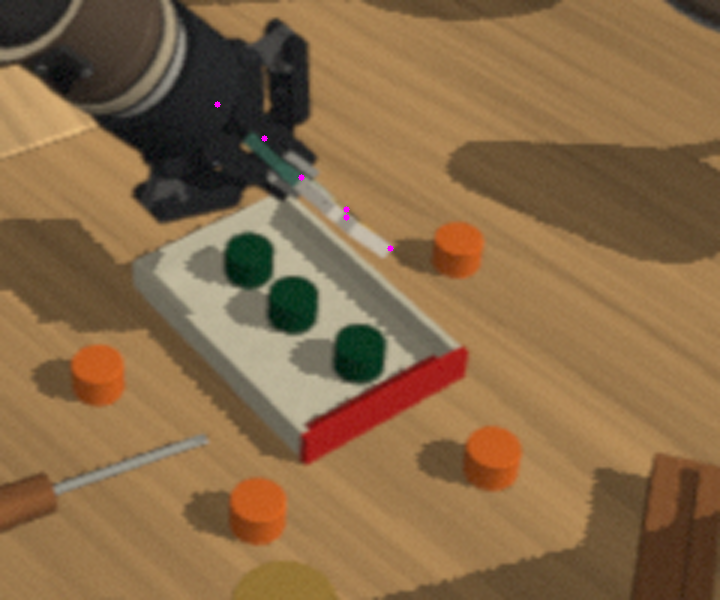

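The scene crop shows the plate almost edge-on, with its frosted end tip at (388,250), matching my projected (391,248). The notch step near (342,215) also fits. The three blanks stand in the tray. I'll make a small correction, then check from above.

Call:
step_arm(
  series=[
    [0,0,2,0.2,0,0],
    [0,0,2,0.2,0,0],
    [0,0,2,0.2,0,0],
    [0,0,2,0.2,0,0],
    [0,0,2,0.2,0,0],
  ],
)

```text
time_s: 16.6
ee_pos: [0.5551, 0.015, 0.1151]
ee_rot: [[0.137, 0.756, -0.64], [0.991, -0.105, 0.088], [-0.001, -0.646, -0.764]]
wrist_force: [0.9, -0.7, -0.8]
width: 0.0079
gripper_force: 40.2
```

```bash
python3 - <<'E'
from h import *
go(C-Rf@off,Rf);s=state()
Rm=np.array(s['ee_rot']);p=np.array(s['ee_pos'])+Rm@off
X,Z,Y=Rm[:,0],-Rm[:,2],-Rm[:,1]
P=[p+q[0]*X+q[1]*Y+q[2]*Z for q in [(.06,.004,.0275),(-.06,.004,.0275),(-.06,.004,-.0275),(.06,.004,-.0275),(.02,.004,.0275),(.02,.004,-.0275)]]
out=[]
for n,(u0,v0,w,hh) in dict(top=(240,210,130,100),wrist=(0,0,640,480)).items():
    c=get_calibration(n);im=get_image(n)[:,:,::-1].copy()
    im=cv2.resize(im[v0:v0+hh,u0:u0+w],(400,300),interpolation=cv2.INTER_CUBIC);k=np.array([400/w,300/hh])
    for q in P:
        u=(proj(c,q)[0]-[u0,v0])*k; print(n,u.round()); cv2.circle(im,tuple(int(v) for v in u),2,(255,0,255),-1)
    out.append(im)
cv2.imwrite('pics/f.png',np.hstack(out))
E
```

```text
t 16.6 shift [ 0.1 -0.3 -2.3] turn [-0.22  0.01 -0.03]
top [96. 91.]
top [281. 109.]
top [274. 172.]
top [ 95. 154.]
top [158.  97.]
top [154. 160.]
wrist [191.  97.]
wrist [192. 318.]
wrist [194. 252.]
wrist [193.  89.]
wrist [191. 185.]
wrist [193. 150.]
```

View pics/f.png

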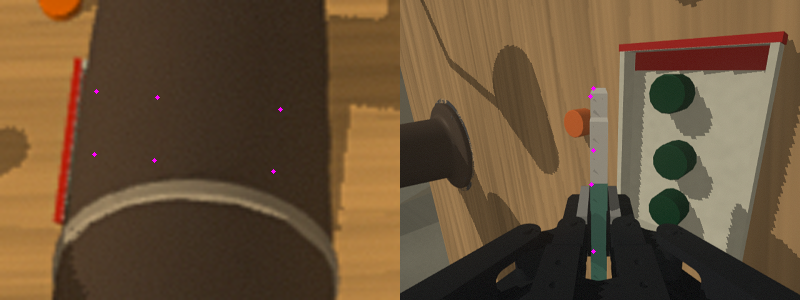

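The top view is hidden by the forearm. In the wrist view the plate is straight, with its frosted boundary at (598,185) and tip at (598,88), both matching the projection, and the fingers sit on the clear part only. I'm handing in.

```bash
python3 -c "
from h import *
s=state();R0=np.array(s['ee_rot']);print(s['ee_pos']+R0@off,s['width'],s['time_s']);print(job_done())"
```

```text
[0.5592905  0.01954505 0.11803729] 0.0074807196835563715 16.7
the job is handed in; nothing more can be done
None
```

I handed the job in at 16.7 s: three green blanks are in the tray with the spare still on the board, and the arm is holding the plate by its clear part over the middle of the tray, centre about 11.8 cm up, tipped about 40 degrees, label face up, frosted end over the red end. The final top view was blocked by the forearm, so the plate's pose was checked from the scene and wrist cameras only; no verdict came back.

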